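# Pack the picnic lunchbox insert and lock it

## Task

Pack the propped-up lunchbox: press the bottle opener and the steel chopstick rest fully home into their own shaped cutouts in the grey insert, in either order. When both are home, turn the keeper bar by its red peg until it lies across both of them against its stop, and let go. Leave the bottle and the three glasses where they stand.

Things in the scene. Friction and masses are not known exactly. Their poses are not given: they have to be found in the camera images.
- insert: Grey rigid insert (184 x 224 mm) of a blue lunchbox fixed on an easel, left or right on the table, sloping 28 degrees down away from the robot, so it faces away and up. Origin: centre of its upper surface, at the keeper pivot, 105 mm above the table. x points down the slope, away from the robot, y left, z out along the normal. Box rim 3 mm above the surface. Cutouts for opener (y>0) and rest (y<0) run along x.
- opener_home (a point): Where the opener's origin lies when home: on the floor, 14 mm deep, of its cutout, at insert (-15, 65, -14) mm; opener x then points down the slope. Cutout: handle part insert x -68 to 22 mm, 31 mm wide; head part x 22 to 72 mm, 53 mm wide; play 2.5 to 3 mm a side. Orange spring pads, two a side, stand 4 mm out of the walls and pinch the handle.
- rest_home (a point): Where the rest's origin lies when home, at insert (0, -65, -14) mm; long axis along insert x, either way round. Dog-bone cutout 102 mm long, 29 mm wide in the middle 58 mm, 41 mm at the ends, 14 mm deep. Orange spring pads as in the other cutout: a part merely laid in stays about 10 mm proud; a push of about 8 to 15 N along the insert's normal brings it to the floor, where friction holds it.
- opener: Bottle opener lying flat on the tray, 134 mm long, about 130 g. Beech handle 26 mm wide (y), 30 mm high (z), x = -50 to 40 mm; flat steel head with a window, 48 mm wide, 16 mm high, x = 40 to 84 mm. Origin: on the underside, on the handle's middle line, below the best grip; x points to the head, z up. Home, the handle stands 16 mm above the insert.
- rest: Stainless steel chopstick rest, a dog-bone 96 mm long (x), 30 mm high (z), about 160 g, lying on the tray: waist 24 mm wide over x -32 to 32 mm, ends 36 mm wide. Origin: centre of the underside; z up. Home, it stands 16 mm above the insert.
- keeper (a joint): Angle (rad) of the aluminium keeper bar, 172 x 18 x 8 mm, about the insert's z axis. Near 0: parked along the slope between the cutouts. Grows counter-clockwise seen from above, to its stop at 1.57, across both parts. Its underside is 19 mm above the insert, so a part not home blocks it. Turns with slight friction, stays where left.
- keeper_peg (a point): Centre of the top of the red upright peg on the bar: 16 mm in diameter, standing 33 mm out of the bar, top 60 mm above the insert. 75 mm from the pivot: on the upper, robot side when parked (insert x about -75 mm), on the right over the rest (insert y = -75 mm) at the stop.
- tray: Fixed birch plywood tray, 340 x 300 mm, inner floor 6 mm above the table, rim 18 mm high. Origin: centre of its underside, on the table. It carries the opener and the rest on its near half and the bottle and two glasses along its far edge.
- bottle: Green glass bottle, 68 mm wide, 235 mm tall, standing on the tray; leave alone. Origin: centre of its base.
- glass1: Clear glass, 66 mm wide, 90 mm tall, standing on the tray; leave alone. Origin: centre of its base.
- glass2: Clear glass like glass1, on the tray; leave alone.
- glass3: Clear glass like glass1, on the table to the robot's left, outside the tray and the lunchbox; leave alone.

How it is judged:
By the outcome, as a careful person would: the job done as asked, in the order asked, and still so for the second after the job is handed in, with the robot touching nothing.
It also fails if it takes over 64 s, if anything falls off the work surface, if the arm or the gripper's body presses on something with over 40 N, if the wrist force passes 120 N, or if a joint passes its speed limit or range.

## Robot

A 7-joint arm with a two-finger parallel gripper is mounted at the origin on the work surface. World frame = base frame: x ahead of the robot, y to its left, z up, the work surface at z = 0. Lengths are in m, angles in rad, forces in N, time in s.
With the tool pointing down it reaches from about 0.4 to 0.875 m from the base axis. Payload 6.5 kg.
Tool frame: the origin (TCP) lies at the very end of the fingers, on their centre line; the grasp point (between the pads) lies ctrl.hold_point_z behind it (ctrl.hold_point_z is the distance from the TCP to the grasp point, in m); y points along the fingers, z is the direction in which the jaws open and shut, and the axes are right-handed (so a half turn about y gives the same grasp; the last joint's range is limited). The gripper opens to 85 mm and grips with 20 to 120 N. Pads are 22 mm wide; open, the fingers measure 114 mm over their backs; the gripper's body (76 mm by 85 mm) begins 54 mm behind the grasp point. The pads swing forward as they close: fully open they stand 13 mm farther back than shut.
Start: joints at [-1.322, 0.536, -0.004, 1.538, 0.003, 1.067, -0.071], TCP at [0.201, 0.618, 0.231] pointing down, gripper open.
Joint ranges: [-2.7, 2.7], [-0.37, 2.16], [-1.27, 1.26], [0.24, 2.4], [-1.31, 4.45], [0.19, 1.91], [-2.76, 2.76]. Speed limits (rad/s): [2.39, 2.39, 3.14, 3.14, 3.14, 3.14, 3.14].

## Interface

Orientations are given as a unit quaternion [w, x, y, z].
In Python, from plant import ctrl gives the robot as it stands.
- The arm moves only by the tool send_rows, never from a script. Its arguments are lists of equal length, an entry for each row: "linear": the shift along the tool's x, y, z in mm, a list of three; "rot": the turn, a rotation vector about the tool's x, y, z in degrees, a list of three; "grip": the closure, from -1 (fully open) to 1 (shut). A call has 1 to 8 rows; each row shifts and turns the commanded pose from where the row before left it, along the tool's axes as they then stand; what a row does not reach is not made up. A row lasts 1/8 s, in which the tool goes at most 62.5 mm and 10.7 degrees, less where a joint would pass 70% of its speed; a pose out of reach is approached as far as the arm can. A call is refused whole if a number of a shift passes 62.5 or a number of a turn 10.7, either way. A call with a gripper value outside its range is refused whole. The fingers move at their own pace and stop on an object; "newtons" is the grip in N (left out, the last holds). Time passes only in rows, so rows that do not move let the fingers close. It gives the time, the measured TCP pose, the force and the opening at its end, in the units of the state.
- ctrl.state(): the state, without advancing time (a new reading comes with each control period).
- ctrl.snapshot(name): name is "scene" or "side" or "wrist"; returns the picture (400x640x3 uint8, red, green, blue); there is no depth.
- ctrl.camera_params(name): a dict with "K" (3x3 intrinsics, pixels), "position" and "attitude" of the camera in the world. Camera axes: x right, y down, z forward; pixel columns grow to the right and rows downward; lengths in m; the calibration is good to about 2 mm. A picture is of the moment at which its call begins: read the wrist's pose just before it. camera_params takes no time and is no camera call; for the wrist camera it gives the pose at the moment of the call.
- ctrl.sign_off(): hands the job in, once; it reports no verdict.
The state is a dict: "t": time; "joints": joint angles; "qd": joint speeds; "joint_efforts": joint torques, N m; "eef_pos": TCP position; "eef_rot": TCP orientation; "contact_force": force on the tool from outside, world axes, zero at the start; "moment": the same for the moment, N m; "finger_gap": finger opening in m.
Only numpy, scipy, OpenCV 4.12 (cv2) and the standard library are available. Lean on these libraries where they do the work, as an engineer would, in place of code of your own. Each camera call takes 0.05 s, during which the arm holds its last target. There are 200 camera calls.

## Working session

There is one attempt and no reset: what is moved stays moved. The work goes in short steps, Python scripts to look and compute and a tool call to move; the robot and the scene stay as the last step left them, time stands still between calls to the robot, and variables do not carry over. Pictures are saved under pics/ and viewed, about 8 in all and at most 12, crops included, and the job is handed in when it is done.

Besides the shell and the picture viewer there is one more tool, called after "Request:" as name(argument=value, ...) on one line, values as JSON. send_rows: Moves the arm, as the interface text tells. Its arguments: {"type":"object","properties":{"linear":{"type":"array","items":{"type":"array","items":{"type":"number"}}},"rot":{"type":"array","items":{"type":"array","items":{"type":"number"}}},"grip":{"type":"array","items":{"type":"number"}},"newtons":{"type":"number"}},"required":["linear","rot","grip"]}

```bash
ls; mkdir -p pics
python3 - <<'E'
from plant import ctrl
import cv2,numpy as np
np.set_printoptions(precision=4,suppress=True)
s=ctrl.state(); print({k:np.round(v,4) for k,v in s.items()}, ctrl.hold_point_z)
for n in("scene","side","wrist"):
    p=ctrl.camera_params(n); print(n,p)
    cv2.imwrite(f"pics/{n}0.png",ctrl.snapshot(n)[:,:,::-1])
E
```

```text
pics
{'t': np.float64(0.0), 'joints': array([-1.3222,  0.5372, -0.0044,  1.5389,  0.0026,  1.0673, -0.0712]), 'qd': array([-0.0008, -0.0001, -0.0005, -0.0006, -0.0005,  0.0016, -0.0008]), 'joint_efforts': array([  0.0004, -58.3426,   1.0489, -25.9092,   0.0123,   0.0097,
        -0.    ]), 'eef_pos': array([0.2011, 0.6175, 0.2304]), 'eef_rot': array([-0.6978,  0.699 , -0.1109,  0.1107]), 'contact_force': array([-0.0156, -0.3323, -1.073 ]), 'moment': array([ 0.0228, -0.0576, -0.0004]), 'finger_gap': np.float64(0.0858)} 0.0187
scene {'K': array([[404.8139,   0.    , 311.8472],
       [  0.    , 404.8139, 204.4475],
       [  0.    ,   0.    ,   1.    ]]), 'position': array([1.2596, 0.6411, 0.703 ]), 'attitude': array([-0.2045,  0.3844,  0.7851, -0.4405])}
side {'K': array([[421.8028,   0.    , 317.3216],
       [  0.    , 421.8028, 202.7364],
       [  0.    ,   0.    ,   1.    ]]), 'position': array([0.5505, 0.8039, 0.8375]), 'attitude': array([ 0.0039, -0.0013,  0.9198, -0.3924])}
wrist {'K': array([[357.8494,   0.    , 320.7937],
       [  0.    , 357.8494, 197.3815],
       [  0.    ,   0.    ,   1.    ]]), 'position': array([0.135 , 0.639 , 0.3733]), 'attitude': array([0.1136, 0.8015, 0.5814, 0.0817])}
```

```bash
sleep 1; python3 -c "
import cv2
for n in('scene','side','wrist'): print(cv2.imread(f'pics/{n}0.png').shape)"
```

```text
(400, 640, 3)
(400, 640, 3)
(400, 640, 3)
```

View pics/scene0.png

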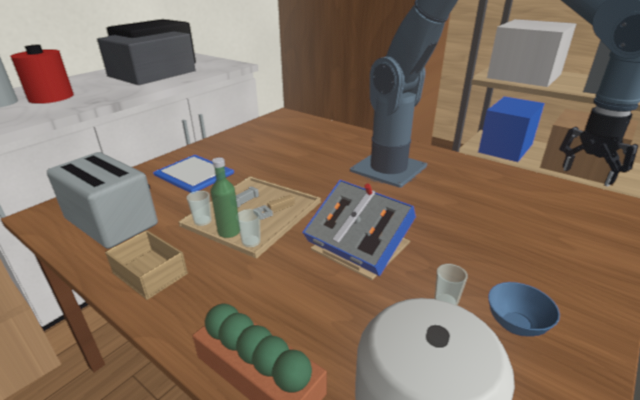

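View pics/side0.png

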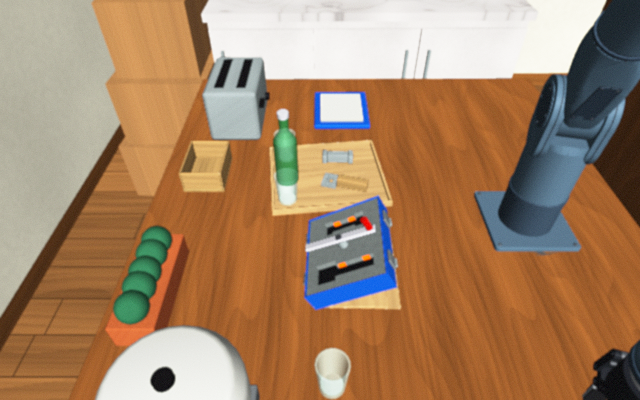

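The scene view shows the lunchbox in the middle (right of the tray) with the bottle and glasses on the tray's far edge. The side view shows the rest at about (337,157), the opener at (345,182) with its head left, the insert pivot at about (343,243) and the peg at (366,223).

```bash
cat > h.py <<'E'
from plant import ctrl
import cv2,numpy as np
from scipy.spatial.transform import Rotation as R
np.set_printoptions(precision=4,suppress=True)
def rot(q): return R.from_quat(np.asarray(q)[[1,2,3,0]])
def ray(cam,uv):
    K=cam["K"]; d=np.linalg.inv(K)@np.array([uv[0],uv[1],1.]); return np.array(cam["position"]),rot(cam["attitude"]).apply(d)
def onz(cam,uv,z):
    o,d=ray(cam,uv); return o+d*(z-o[2])/d[2]
def proj(cam,P):
    P=np.atleast_2d(P); c=rot(cam["attitude"]).inv().apply(P-np.array(cam["position"])); u=c@cam["K"].T; return u[:,:2]/u[:,2:]
def tool():
    s=ctrl.state(); return np.array(s["eef_pos"]),rot(s["eef_rot"])
def delta(p,Rt):
    """shift (mm, tool axes) and rotvec (deg) from the present pose to p,Rt"""
    p0,R0=tool(); return R0.inv().apply(np.asarray(p)-p0)*1e3,(R0.inv()*Rt).as_rotvec(degrees=True)
E
python3 - <<'E'
from h import *
p,r=tool(); print(p); print(r.as_matrix())
c=ctrl.camera_params("wrist"); print("wrist cam axes\n",rot(c["attitude"]).as_matrix(), "cam in tool",r.inv().apply(c["position"]-p)*1e3, "\ncam rot in tool\n",(r.inv()*rot(c["attitude"])).as_matrix())
c=ctrl.camera_params("side")
for n,uv,z in [("rest",(337,156),.036),("op handle",(352,183),.036),("op head",(329,180),.022),("pivot",(343,243),.13),("peg",(366,221),.19),("bar far",(307,247),.09),("bottle base",(287,198),.006),("glass",(287,195),.05),("tray NR",(389,205),.018),("tray FR",(271,212),.018),("tray NL",(378,141),.018)]:
    print(n,onz(c,uv,z))
E
```

```text
[0.2011 0.6176 0.2306]
[[ 0.9509 -0.0003  0.3096]
 [-0.3096 -0.0013  0.9509]
 [ 0.0001 -1.     -0.0014]]
wrist cam axes
 [[ 0.3106  0.9134  0.2631]
 [ 0.9505 -0.2982 -0.0869]
 [-0.0009  0.2771 -0.9608]] cam in tool [ -69.4712 -142.807    -0.2582] 
cam rot in tool
 [[ 0.0011  0.9609  0.277 ]
 [-0.0004 -0.277   0.9609]
 [ 1.     -0.0012  0.0001]]
rest [ 0.4999 -0.2419  0.036 ]
op handle [ 0.4602 -0.1145  0.036 ]
op head [ 0.526  -0.1441  0.022 ]
pivot [0.5015 0.1941 0.13  ]
peg [0.4545 0.1845 0.19  ]
bar far [0.5822 0.1717 0.09  ]
bottle base [ 0.6478 -0.0834  0.006 ]
glass [ 0.6433 -0.0485  0.05  ]
tray NR [ 0.3602 -0.0417  0.018 ]
tray FR [ 0.6871 -0.0144  0.018 ]
tray NL [ 0.3608 -0.3461  0.018 ]
```

```bash
cat >> h.py <<'E'
from scipy.spatial.transform import Slerp
def plan(p,Rt,n,start=None):
    """n rows from present (or start) pose to p,Rt: rounded rows (0.1mm/0.1deg)"""
    p0,R0=start or tool(); sl=Slerp([0,1],R.concatenate([R0,Rt])); lin=[];rv=[];pc,Rc=p0,R0
    for k in range(1,n+1):
        pt=p0+(np.asarray(p)-p0)*k/n; d=np.round(Rc.inv().apply(pt-pc)*1e3,1); w=np.round((Rc.inv()*sl(k/n)).as_rotvec(degrees=True),1)
        pc=pc+Rc.apply(d/1e3); Rc=Rc*R.from_rotvec(w,degrees=True); lin.append(d.tolist()); rv.append(w.tolist())
    for i in range(0,n,8): print('"linear":',lin[i:i+8],'"rot":',rv[i:i+8])
    print("max",np.abs(lin).max(),np.abs(rv).max()); return pc,Rc
def down(yaw): # tool y down, tool x at yaw deg from world x
    return R.from_euler('z',yaw,degrees=True)*R.from_matrix([[1,0,0],[0,0,1],[0,-1,0]])
E
python3 - <<'E'
from h import *
plan([.45,0,.32],down(0),16)
E
```

```text
"linear": [[26.7, -5.5, -31.9], [26.2, -5.6, -32.4], [25.4, -5.5, -32.9], [24.8, -5.6, -33.5], [24.2, -5.5, -33.9], [23.5, -5.5, -34.3], [22.7, -5.6, -34.9], [22.1, -5.5, -35.2]] "rot": [[0.0, -1.1, -0.0], [0.0, -1.2, -0.0], [0.0, -1.1, -0.0], [0.0, -1.1, -0.0], [0.0, -1.1, -0.0], [0.0, -1.2, -0.0], [0.0, -1.1, -0.0], [0.0, -1.1, -0.0]]
"linear": [[21.5, -5.6, -35.7], [20.7, -5.5, -36.1], [20.0, -5.6, -36.5], [19.2, -5.6, -36.9], [18.6, -5.6, -37.2], [17.8, -5.6, -37.7], [17.0, -5.6, -37.9], [16.3, -5.6, -38.3]] "rot": [[0.0, -1.1, -0.0], [0.0, -1.2, -0.0], [0.1, -1.1, -0.0], [-0.0, -1.1, -0.0], [-0.0, -1.2, -0.0], [-0.0, -1.1, -0.0], [-0.0, -1.1, -0.0], [-0.0, -1.1, -0.0]]
max 38.3 1.2
```

Request:
send_rows(linear=[[27,-6,-32],[26,-6,-32],[25,-6,-33],[25,-6,-33],[24,-6,-34],[24,-6,-34],[23,-6,-35],[22,-6,-35]], rot=[[0,-1.1,0],[0,-1.1,0],[0,-1.1,0],[0,-1.1,0],[0,-1.2,0],[0,-1.1,0],[0,-1.1,0],[0,-1.1,0]], grip=[-1,-1,-1,-1,-1,-1,-1,-1])

```text
t: 1.15
eef_pos: [0.3263, 0.3085, 0.2794]
eef_rot: [-0.705, 0.705, -0.056, 0.056]
contact_force: [0.7, -0.5, 0.3]
finger_gap: 0.0854
```

Request:
send_rows(linear=[[21,-6,-36],[21,-6,-36],[20,-6,-37],[19,-6,-37],[18,-6,-37],[18,-6,-38],[17,-5,-38],[16,-5,-38]], rot=[[0,-1.1,0],[0,-1.1,0],[0,-1.1,0],[0,-1.1,0],[0,-1.2,0],[0,-1.1,0],[0,-1.1,0],[0,-1.1,0]], grip=[-1,-1,-1,-1,-1,-1,-1,-1])

```text
t: 2.15
eef_pos: [0.4484, -0.0011, 0.3254]
eef_rot: [0.707, -0.707, 0.001, -0.001]
contact_force: [0.8, 0.2, -0.7]
finger_gap: 0.0855
```

Run:
```python
from h import *
p,r=tool(); print(ctrl.state()["t"],p,r.as_matrix())
c=ctrl.camera_params("wrist"); im=ctrl.snapshot("wrist"); cv2.imwrite("pics/w1.png",im[:,:,::-1]); np.save("w1.npy",c,allow_pickle=True)
print(c["position"],c["attitude"])
cv2.imwrite("pics/w1b.png",cv2.resize(im,(800,500),interpolation=cv2.INTER_CUBIC)[:,:,::-1])
```

```text
2.15 [ 0.4484 -0.0011  0.3254] [[ 1.      0.      0.0034]
 [-0.0034  0.0002  1.    ]
 [ 0.     -1.      0.0002]]
[ 0.3788 -0.0015  0.4683] [0.0989 0.7018 0.6985 0.0991]
```

View pics/w1b.png

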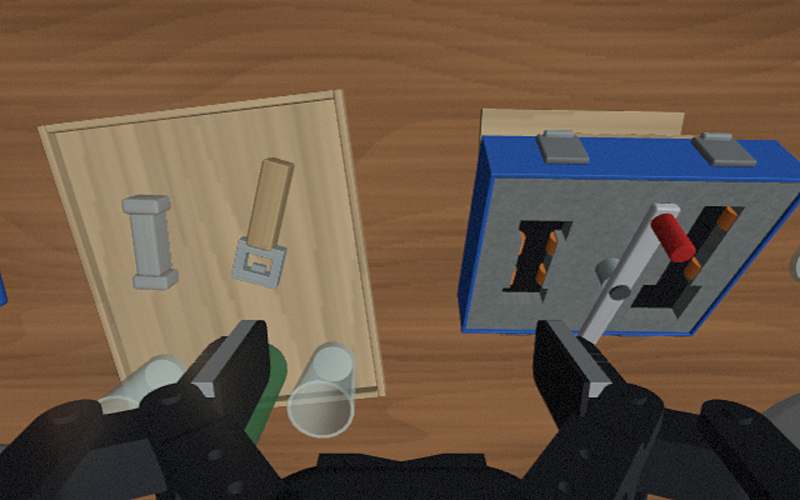

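The wrist view shows all of it: the rest at about (150,243), the opener with handle end (280,160) and head (258,263), the insert with pivot cap at (620,292) and peg top at about (662,220). I'll measure from enlarged crops.

Run:
```python
import cv2
im=cv2.imread("pics/w1.png")
def crop(x0,y0,x1,y1,f,n):
    c=cv2.resize(im[y0:y1,x0:x1],None,fx=f,fy=f,interpolation=cv2.INTER_CUBIC); cv2.imwrite(n,c); print(c.shape)
crop(85,115,245,240,4.8,"pics/w1tray.png"); crop(362,100,640,280,2.85,"pics/w1ins.png")
```

```text
(600, 768, 3)
(513, 792, 3)
```

View pics/w1tray.png

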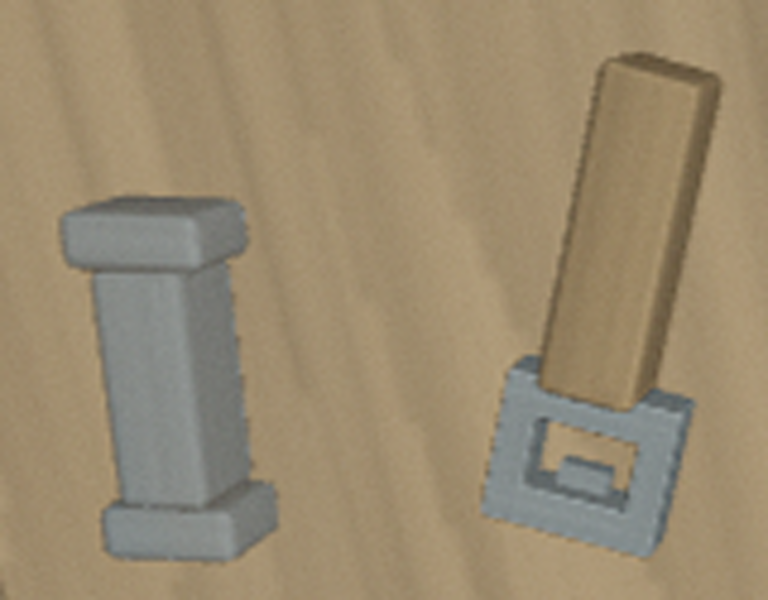

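View pics/w1ins.png

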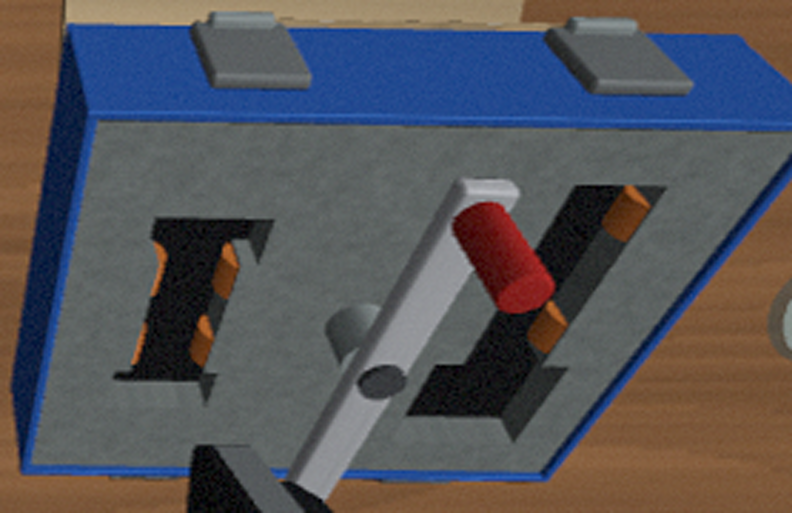

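```bash
cat > fit.py <<'E'
from h import *
from scipy.optimize import least_squares
cam=np.load("w1.npy",allow_pickle=True).item()
def px(l,x0,y0,f): return np.array([[x0+(a+.5)/f-.5,y0+(b+.5)/f-.5] for a,b in l])
def fit(P,uv,z,tilt=0,g=(.5,0,0),fz=False):
    P=np.array(P,float)/1e3
    def w(q):
        Rw=R.from_euler('ZY',[q[2],tilt]); return Rw.apply(P)+[q[0],q[1],q[3] if fz else z]
    f=lambda q:(proj(cam,w(q))-uv).ravel()
    s=least_squares(f,list(g)+([z] if fz else []),loss="soft_l1"); print(s.x[:2],"yaw",np.degrees(s.x[2]),s.x[3:]); print(f(s.x).reshape(-1,2).round(1).tolist()); return s.x
T=(85,115,4.8); I=(362,100,2.85)
print("opener"); op=fit([(-50,-13,30),(-50,13,30),(40,13,30),(40,-13,30),(84,-24,16),(84,24,16),(40,24,16),(40,-24,16)],px([(603,66),(698,88),(632,408),(541,388),(484,515),(645,556),(690,404),(512,364)],*T),.006,g=(.45,-.13,0))
print("rest"); re=fit([(-48,-18,30),(-48,18,30),(48,-18,30),(48,18,30),(-32,-12,30),(-32,12,30),(32,-12,30),(32,12,30)],px([(64,213),(199,217),(107,557),(237,558),(95,272),(183,272),(121,500),(209,504)],*T),.006,g=(.5,-.24,0))
Pi=[(-68,80.5,0),(-68,49.5,0),(22,91.5,0),(22,38.5,0),(22,49.5,0),(72,91.5,0),(-51,-85.5,0),(-51,-44.5,0),(-29,-44.5,0),(51,-44.5,0),(29,-44.5,0),(92,-112,0),(92,112,0),(0,0,29)]
ui=px([(666,186),(575,186),(567,367),(437,366),(467,366),(515,440),(155,218),(274,220),(258,263),(205,405),(216,372),(28,466),(543,473),(382,381)],*I)
print("insert"); i=fit(Pi,ui,.105,np.radians(28),(.5,.19,0)); fit(Pi,ui,.105,np.radians(28),(.5,.19,0),True)
Ri=R.from_euler('ZY',[i[2],np.radians(28)]); pi=np.array([i[0],i[1],.105])
o,d=ray(cam,px([(526,294)],*I)[0]); oi=Ri.inv().apply(o-pi); di=Ri.inv().apply(d); q=oi+di*(.06-oi[2])/di[2]; print("peg in insert",q*1e3)
np.savez("poses.npz",op=op,re=re,ins=i)
E
python3 fit.py
```

```text
opener
[ 0.4659 -0.1346] yaw -16.24183138653041 []
[[-0.4, -2.7], [1.3, -1.2], [0.1, 1.6], [-1.3, 0.3], [-0.1, -0.5], [2.0, 0.3], [-0.6, 1.6], [-0.0, 0.1]]
rest
[ 0.5004 -0.2583] yaw -2.948057779222974 []
[[-0.9, -1.6], [0.7, -1.1], [-0.5, 0.4], [0.5, 1.4], [-0.8, -0.8], [0.5, 0.1], [-0.1, 0.8], [0.4, 0.8]]
insert
[0.5023 0.1755] yaw -1.1170888381208999 []
[[0.7, -0.1], [-0.2, -0.6], [1.0, -0.4], [-0.8, -0.7], [-1.5, -0.5], [-0.7, 1.2], [0.0, -0.1], [0.4, -0.2], [-0.1, 1.1], [0.1, 1.0], [0.8, 0.3], [0.6, -0.4], [-1.2, -0.5], [-0.0, 0.9]]
[0.5021 0.1753] yaw -1.113251095476742 [0.1055]
[[0.9, -0.2], [-0.1, -0.6], [1.1, -0.3], [-0.8, -0.7], [-1.5, -0.5], [-0.6, 1.2], [-0.1, -0.2], [0.4, -0.3], [-0.1, 1.1], [0.1, 1.1], [0.8, 0.3], [0.5, -0.4], [-1.2, -0.4], [-0.0, 0.9]]
peg in insert [-75.9404   3.0593  60.    ]
```

```bash
cat >> h.py <<'E'
Z=dict(np.load("poses.npz")) if __import__("os").path.exists("poses.npz") else {}
if Z:
    ins=Z["ins"]; Ri=R.from_euler('ZY',[ins[2],np.radians(28)]); pi=np.array([ins[0],ins[1],.105])
    RT=Ri*down(0)          # tool orientation square on the insert
    def I2W(x,y,z): return pi+Ri.apply(np.array([x,y,z])/1e3)
    def W2I(p): return Ri.inv().apply(np.asarray(p)-pi)*1e3
E
python3 - <<'E'
from h import *
op=Z["op"]; y=np.degrees(op[2])
s=plan([op[0],op[1],.11],down(y),8)
plan([op[0],op[1],.022],down(y),3,s)
E
```

```text
"linear": [[2.0, 27.1, -15.9], [2.6, 27.1, -15.8], [3.1, 27.1, -15.8], [3.7, 27.1, -15.6], [4.3, 27.0, -15.5], [4.7, 27.1, -15.4], [5.3, 27.0, -15.2], [5.9, 27.1, -15.0]] "rot": [[0.0, 2.0, 0.0], [0.0, 1.9, 0.0], [0.0, 2.0, 0.1], [0.1, 2.0, -0.0], [-0.0, 1.9, 0.0], [-0.0, 2.0, 0.0], [0.0, 2.0, 0.1], [0.0, 1.9, -0.0]]
max 27.1 2.0
"linear": [[0.0, 29.3, 0.0], [0.0, 29.3, 0.0], [0.0, 29.4, 0.1]] "rot": [[0.0, 0.0, -0.0], [0.0, 0.0, -0.0], [0.0, 0.0, -0.0]]
max 29.4 0.0
```

Request:
send_rows(linear=[[2,27,-16],[2.5,27,-16],[3,27,-16],[4,27,-15.5],[4,27,-15.5],[5,27,-15.5],[5,27,-15],[6,27,-15]], rot=[[0,2,0],[0,2,0],[0,2,0],[0,2,0],[0,2,0],[0,2,0],[0,2,0],[0,1.7,0]], grip=[-0.4,-0.4,-0.4,-0.4,-0.4,-0.4,-0.4,-0.4], newtons=60)

```text
t: 3.2
eef_pos: [0.4639, -0.1278, 0.1083]
eef_rot: [0.7, -0.7, 0.098, -0.098]
contact_force: [0.2, 0.4, 0.8]
finger_gap: 0.0595
```

Request:
send_rows(linear=[[0,20,0],[0,0,0]], rot=[[0,0,0],[0,0,0]], grip=[-0.4,-0.4])

```text
t: 3.45
eef_pos: [0.4626, -0.1274, 0.0882]
eef_rot: [-0.7, 0.7, -0.099, 0.097]
contact_force: [0.3, -0.4, 0.1]
finger_gap: 0.0599
```

Run:
```python
from h import *
op=Z["op"]; y=np.degrees(op[2]); print(delta([op[0],op[1],.022],down(y)))
c=ctrl.camera_params("wrist"); im=ctrl.snapshot("wrist"); cv2.imwrite("pics/w2.png",im[:,:,::-1]); np.save("w2.npy",c,allow_pickle=True)
o=lambda x,yy,z: R.from_euler('Z',op[2]).apply(np.array([x,yy,z])/1e3)+[op[0],op[1],.006]
uv=proj(c,[o(*q) for q in [(-50,-13,30),(-50,13,30),(40,13,30),(40,-13,30),(84,-24,16),(84,24,16)]]); print(uv)
b=cv2.resize(im,(800,500),interpolation=cv2.INTER_CUBIC)[:,:,::-1].copy()
for u in uv: cv2.drawMarker(b,tuple(np.round(u*1.25).astype(int).tolist()),(0,0,255),0,9,1)
cv2.imwrite("pics/w2b.png",b)
```

```text
(array([ 5.3124, 66.1435, -5.9824]), array([ 0.0268,  0.2921, -0.1862]))
[[286.7367 141.5699]
 [334.6146 141.7581]
 [332.4836 289.4558]
 [289.9956 289.3071]
 [276.8563 335.9838]
 [347.1096 336.2202]]
```

View pics/w2b.png

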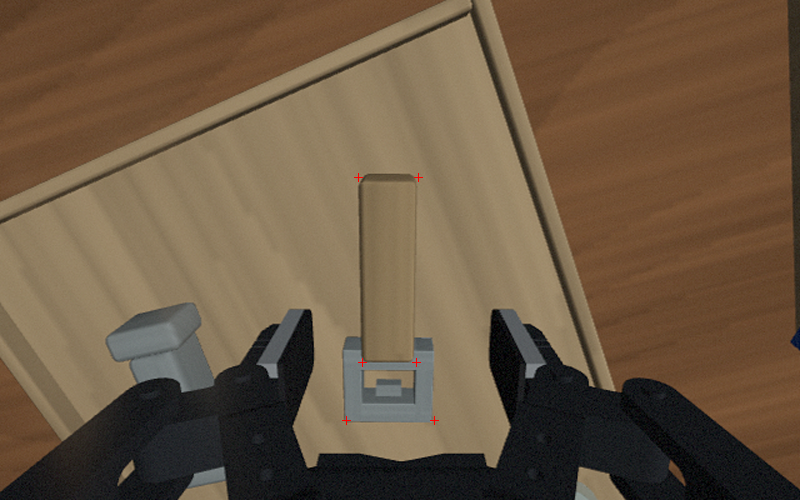

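The view confirms the opener estimate (markers within about 2 px, handle at column 388, ends at rows 178 and 421). Descend and grasp.

Request:
send_rows(linear=[[2.5,16,-3],[2.5,17,-3],[0,17,0],[0,16,0],[0,0,0]], rot=[[0,0.3,0],[0,0,0],[0,0,0],[0,0,0],[0,0,0]], grip=[-0.4,-0.4,-0.4,-0.4,-0.4])

```text
t: 4.12
eef_pos: [0.4659, -0.1346, 0.0219]
eef_rot: [0.7, -0.7, 0.101, -0.099]
contact_force: [0.2, -0.8, 0.8]
finger_gap: 0.0603
```

Request:
send_rows(linear=[[0,0,0],[0,0,0],[0,0,0],[0,0,0]], rot=[[0,0,0],[0,0,0],[0,0,0],[0,0,0]], grip=[1,1,1,1], newtons=70)

```text
t: 4.62
eef_pos: [0.4675, -0.135, 0.0241]
eef_rot: [0.7, -0.7, 0.099, -0.1]
contact_force: [-1.7, -0.2, 5.6]
finger_gap: 0.0239
```

Run:
```python
from h import *
op=Z["op"]; y=np.degrees(op[2]); p,r=tool(); s=ctrl.state(); print(s["t"],p,s["contact_force"],s["finger_gap"], "tcp in opener",R.from_euler('Z',-op[2]).apply(p-[op[0],op[1],.006])*1e3)
print("tool rot err",(down(y).inv()*r).as_rotvec(degrees=True))
```

```text
4.625 [ 0.4675 -0.135   0.0241] [-1.726  -0.1562  5.5731] 0.023898699936141184 tcp in opener [ 1.72    0.0841 18.1319]
tool rot err [ 0.0173  0.0022 -0.0748]
```

Run:
```python
from h import *
p,r=tool()
s=plan(p+[0,0,.08],r,3); w1=I2W(-13.3,-70,115); print(w1)
s=plan(w1,RT,8,s); s=plan(I2W(-13.3,65,110),RT,5,s); print(s[0])
```

```text
"linear": [[0.0, -26.7, 0.0], [0.1, -26.6, 0.0], [0.0, -26.7, 0.0]] "rot": [[0.0, 0.0, 0.0], [0.0, 0.0, 0.0], [0.0, 0.0, 0.0]]
max 26.7 0.0
[0.5431 0.1047 0.2128]
"linear": [[0.7, -13.6, 31.4], [0.9, -13.9, 31.3], [1.1, -14.1, 31.1], [1.1, -14.5, 31.0], [1.3, -14.8, 30.8], [1.4, -15.2, 30.7], [1.4, -15.5, 30.5], [1.5, -15.8, 30.3]] "rot": [[-0.5, -1.9, 3.5], [-0.4, -1.8, 3.5], [-0.5, -1.9, 3.5], [-0.4, -1.8, 3.5], [-0.5, -1.9, 3.4], [-0.5, -1.8, 3.5], [-0.4, -1.9, 3.5], [-0.5, -1.8, 3.5]]
max 31.4 3.5
"linear": [[-0.0, 1.0, 27.0], [-0.0, 1.0, 27.0], [-0.0, 1.0, 27.0], [-0.1, 1.0, 27.0], [0.0, 1.0, 27.0]] "rot": [[0.0, -0.0, 0.0], [0.0, -0.0, 0.0], [0.0, -0.0, 0.0], [0.0, -0.0, 0.0], [0.0, -0.0, 0.0]]
max 27.0 0.0
[0.5434 0.2397 0.2084]
```

Request:
send_rows(linear=[[0,-12,0],[0,-33,0],[0,-35,0],[0,-35,0]], rot=[[0,0,0],[0,0,0],[0,0,0],[0,0,0]], grip=[1,1,1,1])

```text
t: 5.12
eef_pos: [0.4669, -0.1348, 0.1401]
eef_rot: [0.7, -0.7, 0.1, -0.1]
contact_force: [0.6, 0.3, -1.6]
finger_gap: 0.0243
```

Request:
send_rows(linear=[[0.7,-10,31],[1,-10,31],[1,-10,31],[1,-10,31],[1,-10,31],[1,-10,31],[1,-10,31],[1,-10,31]], rot=[[-0.5,-1.9,3.5],[-0.4,-1.8,3.5],[-0.5,-1.9,3.5],[-0.4,-1.8,3.5],[-0.5,-1.9,3.5],[-0.5,-1.8,3.5],[-0.4,-1.9,3.5],[-0.5,-1.8,3.5]], grip=[1,1,1,1,1,1,1,1])

```text
t: 6.12
eef_pos: [0.5327, 0.1073, 0.2125]
eef_rot: [0.687, -0.684, 0.179, 0.166]
contact_force: [0.9, -0.5, -1.1]
finger_gap: 0.024
```

Run:
```python
from h import *
s=ctrl.state(); p,r=tool(); print(s["t"],s["contact_force"],s["finger_gap"],W2I(p),(RT.inv()*r).as_rotvec(degrees=True),"\n",s["joints"])
print(delta(I2W(-13.3,65,110),RT))
```

```text
6.125 [ 0.9405 -0.5144 -1.0913] 0.024004130416800742 [-22.4459 -67.5712 109.8642] [-0.0425 -0.0307  0.2068] 
 [-0.4365  0.7028  0.3547  1.4562 -0.284   1.5219  1.5354]
(array([  9.2161,  -0.2672, 132.5662]), array([ 0.0425,  0.0307, -0.2068]))
```

Request:
send_rows(linear=[[2,0,20],[2,0,28],[2,0,28],[2,0,28],[1,0,28],[0,0,0]], rot=[[0,0,0],[0,0,0],[0,0,0],[0,0,0],[0,0,0],[0,0,0]], grip=[1,1,1,1,1,1])

```text
t: 6.88
eef_pos: [0.5422, 0.2423, 0.2068]
eef_rot: [0.688, -0.684, 0.177, 0.167]
contact_force: [0.2, -0.5, -0.7]
finger_gap: 0.0239
```

Run:
```python
from h import *
s=ctrl.state(); p,r=tool(); print(s["t"],s["contact_force"],s["finger_gap"],W2I(p),(RT.inv()*r).as_rotvec(degrees=True))
c=ctrl.camera_params("wrist"); im=ctrl.snapshot("wrist"); cv2.imwrite("pics/w3.png",im[:,:,::-1]); np.save("w3.npy",c,allow_pickle=True)
# opener model: tcp at opener (a,0,18)
for a in(0,):
    pts=[(-50,-13,30),(-50,13,30),(-50,13,0),(-50,-13,0),(84,-24,16),(84,24,16)]
    w=[p+r.apply(np.array([x-a,-(z-18),y])/1e3) for x,y,z in pts]; uv=proj(c,w); print(uv.round(1).tolist())
ui=proj(c,[I2W(*q) for q in [(-68,80.5,0),(-68,49.5,0),(72,91.5,0),(72,38.5,0),(-92,112,0)]]); print("insert",ui.round(1).tolist())
b=cv2.resize(im,(800,500),interpolation=cv2.INTER_CUBIC)[:,:,::-1].copy()
for u in list(uv)+list(ui): cv2.drawMarker(b,tuple(np.round(u*1.25).astype(int).tolist()),(0,0,255),0,9,1)
cv2.imwrite("pics/w3b.png",b)
```

```text
6.875 [ 0.2261 -0.4748 -0.6924] 0.023866235750570956 [-13.6576  67.5166 108.0634] [-0.0051 -0.2691  0.1889]
[[286.6, 150.2], [357.3, 150.2], [350.7, 140.1], [292.7, 140.2], [274.7, 408.7], [369.0, 408.5]]
insert [[340.5, 118.2], [295.4, 118.0], [351.0, 298.3], [284.3, 298.1], [388.2, 81.7]]
```

View pics/w3b.png

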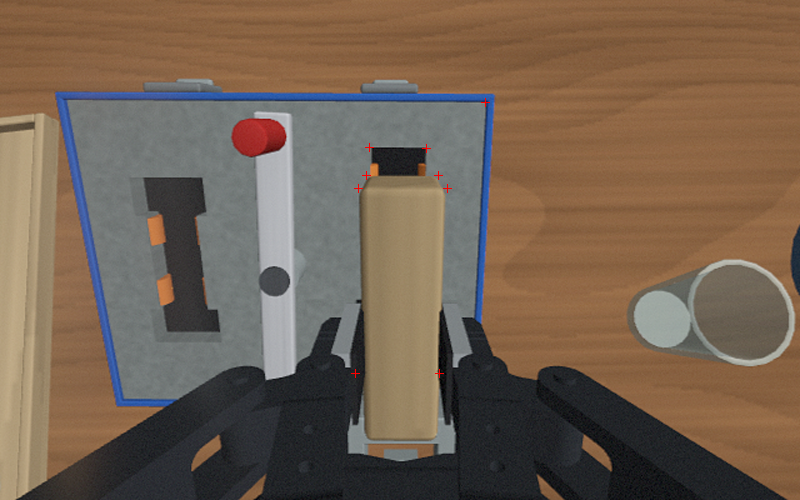

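The cutout markers sit on the cutout edges (row 148, columns 371–426); the handle end lies at about row 177. I'll check the end's exact row by a brightness profile instead of another picture.

Run:
```python
from h import *
im=cv2.imread("pics/w3.png").astype(int)
print("rows 132..160 col 310-330 mean"); print([(v,im[v,312:330].mean(0).round().astype(int).tolist()) for v in range(134,160,1)])
for v in(200,):
    print("cols",[(u,int(im[v-3:v+4,u].sum(1).mean())) for u in list(range(282,298))+list(range(346,362))])
```

```text
rows 132..160 col 310-330 mean
[(134, [31, 29, 29]), (135, [31, 28, 29]), (136, [33, 31, 31]), (137, [31, 29, 30]), (138, [28, 26, 27]), (139, [33, 32, 30]), (140, [49, 61, 69]), (141, [86, 116, 136]), (142, [85, 115, 133]), (143, [85, 115, 133]), (144, [84, 113, 132]), (145, [84, 113, 131]), (146, [84, 114, 132]), (147, [84, 113, 130]), (148, [83, 113, 131]), (149, [90, 121, 140]), (150, [97, 131, 151]), (151, [107, 141, 163]), (152, [112, 148, 169]), (153, [109, 144, 165]), (154, [107, 143, 164]), (155, [106, 141, 162]), (156, [105, 139, 159]), (157, [101, 136, 156]), (158, [101, 134, 154]), (159, [101, 135, 155])]
cols [(282, 368), (283, 370), (284, 369), (285, 371), (286, 368), (287, 372), (288, 248), (289, 208), (290, 252), (291, 279), (292, 300), (293, 326), (294, 346), (295, 367), (296, 367), (297, 369), (346, 402), (347, 405), (348, 411), (349, 421), (350, 429), (351, 437), (352, 451), (353, 432), (354, 383), (355, 362), (356, 360), (357, 358), (358, 358), (359, 355), (360, 357), (361, 354)]
```

Request:
send_rows(linear=[[-0.6,20,-1.2],[-0.6,20,-1],[0,20,0],[0,16,0],[0,0,0]], rot=[[0,0.3,-0.2],[0,0,0],[0,0,0],[0,0,0],[0,0,0]], grip=[1,1,1,1,1], newtons=90)

```text
t: 7.55
eef_pos: [0.5054, 0.2363, 0.1399]
eef_rot: [0.687, -0.685, 0.18, 0.163]
contact_force: [0.1, 0.3, -0.8]
finger_gap: 0.0235
```

```bash
cat > st.py <<'E'
from h import *
s=ctrl.state(); p,r=tool(); print("t",s["t"],"F insert",Ri.inv().apply(s["contact_force"]).round(1),"M",Ri.inv().apply(s["moment"]).round(2),"gap",s["finger_gap"].round(4),"tcp insert",W2I(p).round(1),"rot",(RT.inv()*r).as_rotvec(degrees=True).round(2),"q",s["joints"].round(2))
E
python3 st.py
```

```text
Traceback (most recent call last):
  File "st.py", line 2, in <module>
    s=ctrl.state(); p,r=tool(); print("t",s["t"],"F insert",Ri.inv().apply(s["contact_force"]).round(1),"M",Ri.inv().apply(s["moment"]).round(2),"gap",s["finger_gap"].round(4),"tcp insert",W2I(p).round(1),"rot",(RT.inv()*r).as_rotvec(degrees=True).round(2),"q",s["joints"].round(2))
                                                                                                                                                       ^^^^^^^^^^^^^^^^^^^^^
AttributeError: 'float' object has no attribute 'round'
```

```bash
sed -i 's/s\["finger_gap"\].round(4)/round(float(s["finger_gap"]),4)/; s/s\["joints"\].round/np.array(s["joints"]).round/' st.py; python3 st.py
```

```text
t 7.55 F insert [ 0.5  0.3 -0.6] M [-0.02 -0.59 -0.04] gap 0.0235 tcp insert [-14.7  60.9  31.7] rot [-0.04  0.35  0.07] q [-0.59  0.79  0.3   1.48 -0.37  1.39  1.38]
```

Request:
send_rows(linear=[[0,0,0],[0,0,0]], rot=[[0,0,0],[0,0,0]], grip=[1,1])

```text
t: 7.8
eef_pos: [0.5071, 0.2368, 0.1413]
eef_rot: [0.688, -0.685, 0.179, 0.162]
contact_force: [0.2, -0.0, -2.6]
finger_gap: 0.0235
```

```bash
python3 st.py
```

```text
t 7.8 F insert [ 1.4  0.  -2.2] M [ 0.02 -0.61  0.06] gap 0.0235 tcp insert [-13.9  61.4  33.7] rot [ 0.03  0.31 -0.13] q [-0.59  0.79  0.3   1.48 -0.37  1.39  1.38]
```

Run:
```python
from h import *
for i in range(5):
    p,r=tool(); print(W2I(p).round(2),(RT.inv()*r).as_rotvec(degrees=True).round(2), ctrl.camera_params("wrist")["position"])
    c=ctrl.camera_params("wrist"); im=ctrl.snapshot("wrist")
cv2.imwrite("pics/w4.png",im[:,:,::-1]); np.save("w4.npy",c,allow_pickle=True)
pts=[(-50,-13,30),(-50,13,30),(-50,13,0),(-50,-13,0)]
uv=proj(c,[p+r.apply(np.array([x,-(z-18),y])/1e3) for x,y,z in pts]); print(uv.round(1).tolist())
ui=proj(c,[I2W(*q) for q in [(-68,80.5,0),(-68,49.5,0),(-51,-85.5,0),(-92,112,0),(-92,-112,0),(0,0,29)]]); print("insert",ui.round(1).tolist())
b=cv2.resize(im[0:200,100:500],(800,400),interpolation=cv2.INTER_CUBIC)[:,:,::-1].copy()
for u in list(uv)+list(ui): cv2.drawMarker(b,tuple(np.round((u-[100,0])*2).astype(int).tolist()),(0,0,255),0,9,1)
cv2.imwrite("pics/w4b.png",b)
```

```text
[-13.85  61.42  33.7 ] [ 0.03  0.31 -0.13] [0.5123 0.2365 0.3005]
[-13.93  61.44  33.56] [ 0.03  0.31 -0.12] [0.5122 0.2365 0.3004]
[-14.02  61.44  33.41] [ 0.03  0.31 -0.1 ] [0.5121 0.2365 0.3003]
[-14.11  61.46  33.22] [ 0.02  0.3  -0.08] [0.512  0.2365 0.3002]
[-14.17  61.44  33.07] [ 0.02  0.3  -0.07] [0.5119 0.2365 0.3001]
[[286.6, 150.2], [357.3, 150.2], [350.7, 140.1], [292.7, 140.1]]
insert [[360.2, 128.1], [296.4, 128.5], [26.7, 164.7], [429.0, 75.5], [-50.7, 78.5], [188.6, 284.7]]
```

View pics/w4b.png

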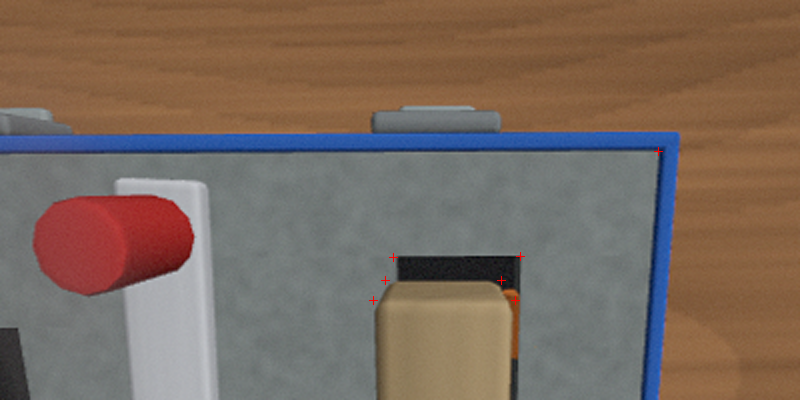

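The end of the handle (row 281) and cutout edge (row 257) agree with the model; the tool is 4 mm too far right in the picture's left direction (insert y 61.4 rather than 65). Correct, settle, check.

Request:
send_rows(linear=[[-0.8,3,1.8],[0,3,2],[0,3,0],[0,0,0],[0,0,0],[0,0,0]], rot=[[0,-0.3,0],[0,0,0],[0,0,0],[0,0,0],[0,0,0],[0,0,0]], grip=[1,1,1,1,1,1])

```text
t: 8.8
eef_pos: [0.5015, 0.2407, 0.1331]
eef_rot: [0.688, -0.684, 0.178, 0.164]
contact_force: [0.3, -0.6, -0.4]
finger_gap: 0.0234
```

```bash
python3 st.py
```

```text
t 8.8 F insert [ 0.5 -0.6 -0.2] M [ 0.01 -0.68 -0.03] gap 0.0234 tcp insert [-15.   65.1  23.9] rot [ 0.01  0.01 -0.05] q [-0.59  0.79  0.29  1.49 -0.38  1.38  1.38]
```

Request:
send_rows(linear=[[0,3,0],[0,3,0],[0,3,0],[0,3,0],[0,0,0]], rot=[[0,0,0],[0,0,0],[0,0,0],[0,0,0],[0,0,0]], grip=[1,1,1,1,1])

```text
t: 9.43
eef_pos: [0.4968, 0.241, 0.1237]
eef_rot: [0.688, -0.684, 0.177, 0.163]
contact_force: [1.9, -1.3, 7.5]
finger_gap: 0.0238
```

```bash
python3 st.py
```

```text
t 9.425 F insert [-1.9 -1.3  7.5] M [-0.04 -0.06  0.02] gap 0.0238 tcp insert [-14.7  65.3  13.4] rot [ 0.06 -0.   -0.15] q [-0.6   0.79  0.29  1.51 -0.38  1.35  1.38]
```

Request:
send_rows(linear=[[0,2,0],[0,2,0],[0,2,0],[0,2,0],[0,0,0]], rot=[[0,0,0],[0,0,0],[0,0,0],[0,0,0],[0,0,0]], grip=[1,1,1,1,1])

```text
t: 10.05
eef_pos: [0.4939, 0.241, 0.1163]
eef_rot: [0.689, -0.684, 0.176, 0.163]
contact_force: [4.9, -0.5, 5.2]
finger_gap: 0.0235
```

```bash
python3 st.py
```

```text
t 10.05 F insert [ 1.8 -0.4  6.9] M [-0.01 -0.85  0.08] gap 0.0235 tcp insert [-13.8  65.3   5.5] rot [ 0.07  0.   -0.27] q [-0.6   0.8   0.29  1.52 -0.38  1.33  1.39]
```

Request:
send_rows(linear=[[0,1.5,0],[0,1.5,0],[0,1.5,0],[0,0,0]], rot=[[0,0,0],[0,0,0],[0,0,0],[0,0,0]], grip=[1,1,1,1])

```text
t: 10.55
eef_pos: [0.4931, 0.2411, 0.1148]
eef_rot: [0.689, -0.684, 0.176, 0.162]
contact_force: [7.2, -1.1, 20.5]
finger_gap: 0.0231
```

```bash
python3 st.py
```

```text
t 10.55 F insert [-3.3 -1.  21.5] M [-0.39  0.52 -0.02] gap 0.0231 tcp insert [-13.8  65.4   3.7] rot [ 0.13 -0.01 -0.36] q [-0.6   0.8   0.29  1.53 -0.38  1.33  1.39]
```

Request:
send_rows(linear=[[0,-2,0],[0,-1,0],[0,0,0],[0,0,0],[0,-5,0],[0,-25,0],[0,-40,0],[0,-40,0]], rot=[[0,0,0],[0,0,0],[0,0,0],[0,0,0],[0,0,0],[0,0,0],[0,0,0],[0,0,0]], grip=[1,0.1,-0.05,-0.05,-0.05,-0.05,-0.05,-0.05])

```text
t: 11.55
eef_pos: [0.5432, 0.2399, 0.2124]
eef_rot: [0.688, -0.685, 0.178, 0.164]
contact_force: [0.7, 0.6, -0.8]
finger_gap: 0.0449
```

```bash
python3 st.py
python3 - <<'E'
from h import *
c=ctrl.camera_params("wrist"); im=ctrl.snapshot("wrist"); cv2.imwrite("pics/w5.png",im[:,:,::-1]); np.save("w5.npy",c,allow_pickle=True)
H=lambda x,y,z:I2W(x-15,y+65,z-14)
ui=proj(c,[H(*q) for q in [(-50,-13,30),(-50,13,30),(40,13,30),(40,-13,30),(84,-24,16),(84,24,16)]]); print(ui.round(1).tolist())
b=cv2.resize(im,(800,500),interpolation=cv2.INTER_CUBIC)[:,:,::-1].copy()
for u in list(ui): cv2.drawMarker(b,tuple(np.round(u*1.25).astype(int).tolist()),(0,0,255),0,9,1)
cv2.imwrite("pics/w5b.png",b)
E
```

```text
t 11.55 F insert [ 1.   0.6 -0.4] M [ 0.01 -0.53  0.01] gap 0.0449 tcp insert [-15.4  65.1 113.5] rot [-0.01  0.01 -0.02] q [-0.57  0.77  0.31  1.32 -0.36  1.56  1.36]
[[301.4, 125.9], [340.7, 125.8], [338.9, 250.8], [303.4, 250.8], [291.3, 293.9], [351.0, 293.8]]
```

View pics/w5b.png

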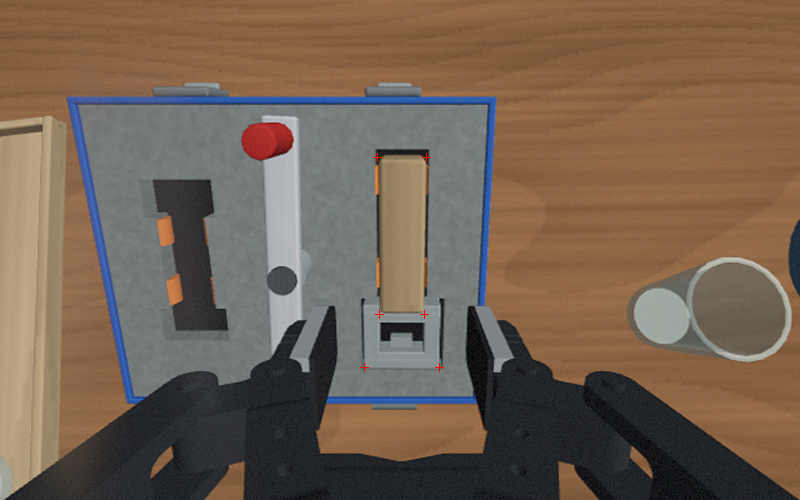

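The opener is home: its edges lie on the model markers for the home pose (handle row 157–313, head to row 367). Now the rest.

Run:
```python
from h import *
re=Z["re"]; y=np.degrees(re[2])
plan([re[0],re[1],.11],down(y),16)
```

```text
"linear": [[1.0, 6.9, -31.2], [0.9, 7.0, -31.2], [0.7, 7.0, -31.2], [0.6, 6.9, -31.2], [0.4, 7.0, -31.2], [0.2, 7.0, -31.2], [0.2, 7.0, -31.2], [0.0, 7.0, -31.2]] "rot": [[0.0, 0.1, -1.7], [0.0, 0.1, -1.7], [0.1, 0.1, -1.8], [-0.0, 0.1, -1.7], [-0.0, 0.1, -1.7], [0.0, 0.2, -1.7], [0.0, 0.1, -1.7], [0.1, 0.1, -1.8]]
"linear": [[-0.1, 6.9, -31.2], [-0.4, 6.9, -31.3], [-0.4, 6.9, -31.2], [-0.6, 6.9, -31.2], [-0.8, 6.9, -31.2], [-0.9, 6.8, -31.3], [-1.1, 6.8, -31.2], [-1.2, 6.7, -31.2]] "rot": [[-0.0, 0.1, -1.7], [-0.0, 0.1, -1.7], [0.0, 0.1, -1.7], [0.0, 0.1, -1.7], [0.1, 0.1, -1.8], [-0.0, 0.1, -1.7], [-0.0, 0.1, -1.7], [0.0, 0.2, -1.7]]
max 31.3 1.8
```

Request:
send_rows(linear=[[1,3,-31],[1,3,-31],[0.7,3,-31],[0.6,5,-31],[0.4,5,-31],[0.2,7,-31],[0.2,7,-31],[0,9,-31]], rot=[[0,0.1,-1.7],[0,0.1,-1.7],[0,0.1,-1.8],[0,0.1,-1.7],[0,0.1,-1.7],[0,0.2,-1.8],[0,0.1,-1.7],[0,0.1,-1.8]], grip=[-0.1,-0.1,-0.1,-0.2,-0.3,-0.4,-0.4,-0.4], newtons=70)

```text
t: 12.6
eef_pos: [0.5256, -0.0088, 0.1709]
eef_rot: [-0.701, 0.702, -0.098, -0.074]
contact_force: [0.2, 0.3, 1.2]
finger_gap: 0.0599
```

Request:
send_rows(linear=[[0,9,-31],[-0.4,9,-31],[-0.4,9,-31],[-0.6,9,-31],[-0.8,9,-31],[-1,9,-31],[-1,9,-31],[-1.2,9,-31]], rot=[[0,0.1,-1.7],[0,0.1,-1.7],[0,0.1,-1.7],[0,0.1,-1.7],[0,0.1,-1.8],[0,0.1,-1.7],[0,0.1,-1.7],[0,0.2,-1.8]], grip=[-0.4,-0.4,-0.4,-0.4,-0.4,-0.4,-0.4,-0.4])

```text
t: 13.6
eef_pos: [0.5002, -0.2564, 0.1019]
eef_rot: [-0.704, 0.709, -0.019, 0.016]
contact_force: [1.0, 0.9, 0.6]
finger_gap: 0.0593
```

Request:
send_rows(linear=[[0,0,0],[0,0,0],[0,0,0]], rot=[[0,0,0],[0,0,0],[0,0,0]], grip=[-0.4,-0.4,-0.4])

```text
t: 13.98
eef_pos: [0.5009, -0.2541, 0.1021]
eef_rot: [-0.705, 0.709, -0.018, 0.015]
contact_force: [0.8, -0.1, -0.6]
finger_gap: 0.0599
```

Run:
```python
from h import *
re=Z["re"]; y=np.degrees(re[2]); print(ctrl.state()["t"],ctrl.state()["finger_gap"],tool()[0],delta([re[0],re[1],.022],down(y)))
c=ctrl.camera_params("wrist"); im=ctrl.snapshot("wrist"); cv2.imwrite("pics/w6.png",im[:,:,::-1]); np.save("w6.npy",c,allow_pickle=True)
o=lambda x,yy,z: R.from_euler('Z',re[2]).apply(np.array([x,yy,z])/1e3)+[re[0],re[1],.006]
uv=proj(c,[o(*q) for q in [(-48,-18,30),(-48,18,30),(48,18,30),(48,-18,30),(-32,-12,30),(32,12,30)]]); print(uv.round(1).tolist())
b=cv2.resize(im[60:400,120:520],None,fx=1.75,fy=1.75,interpolation=cv2.INTER_CUBIC)[:,:,::-1].copy()
for u in uv: cv2.drawMarker(b,tuple(np.round((u-[120,60])*1.75).astype(int).tolist()),(0,0,255),0,9,1)
cv2.imwrite("pics/w6b.png",b)
```

```text
13.975 0.059853442132976074 [ 0.5009 -0.2541  0.1021] (array([-0.0301, 80.1359, -3.6773]), array([ 0.3832,  0.2055, -0.2312]))
[[284.2, 132.8], [346.5, 133.0], [343.2, 282.0], [287.9, 281.7], [295.0, 160.2], [334.3, 259.5]]
```

View pics/w6b.png

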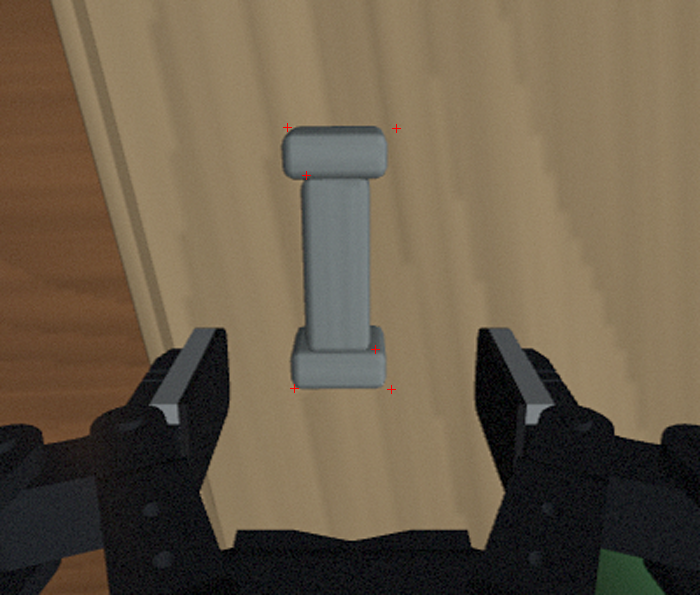

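The rest's end centres lie at columns 334 and 339 versus predicted 341 and 342, so I shift about 1.8 mm more to the right side (−y) and turn 0.5° less.

Request:
send_rows(linear=[[0,15,-3],[0,20,-2.5],[0,20,0],[0,15,0],[0,10,0],[0,0,0],[0,0,0]], rot=[[0.4,-0.4,-0.2],[0,0,0],[0,0,0],[0,0,0],[0,0,0],[0,0,0],[0,0,0]], grip=[-0.2,-0.2,-0.2,-0.2,-0.2,-0.2,-0.2])

```text
t: 14.9
eef_pos: [0.5002, -0.2613, 0.0224]
eef_rot: [-0.707, 0.707, -0.015, 0.015]
contact_force: [0.6, -0.4, -0.3]
finger_gap: 0.0513
```

Run:
```python
from h import *
s=ctrl.state(); print(s["t"],s["finger_gap"],s["contact_force"],tool()[0],delta([.5004,-.2601,.022],down(-2.35)))
```

```text
14.9 0.051333490501995184 [ 0.5778 -0.3537 -0.3082] [ 0.5002 -0.2613  0.0224] (array([0.1519, 0.3837, 1.2025]), array([ 0.039 , -0.1078, -0.006 ]))
```

Request:
send_rows(linear=[[0,0,1],[0,0,0],[0,0,0],[0,0,0],[0,0,0]], rot=[[0,0,0],[0,0,0],[0,0,0],[0,0,0],[0,0,0]], grip=[-0.2,1,1,1,1], newtons=90)

```text
t: 15.52
eef_pos: [0.5, -0.2602, 0.0227]
eef_rot: [-0.707, 0.707, -0.015, 0.015]
contact_force: [-2.3, 1.2, 6.7]
finger_gap: 0.0216
```

Run:
```python
from h import *
s=ctrl.state(); p,r=tool(); print(s["t"],s["finger_gap"],s["contact_force"],p)
s=plan(p+[0,0,.12],r,4); s=plan(I2W(0,-65,80),RT,12,s)
```

```text
15.525 0.021614465994539596 [-2.2903  1.2021  6.6704] [ 0.5    -0.2602  0.0227]
"linear": [[-0.0, -30.0, -0.0], [-0.0, -30.0, -0.0], [-0.0, -30.0, -0.0], [-0.0, -30.0, -0.0]] "rot": [[0.0, 0.0, 0.0], [0.0, 0.0, 0.0], [0.0, 0.0, 0.0], [0.0, 0.0, 0.0]]
max 30.0 0.0
"linear": [[1.9, -2.8, 30.9], [1.8, -2.8, 31.0], [1.8, -2.9, 30.9], [1.6, -3.1, 30.9], [1.7, -3.1, 30.9], [1.5, -3.1, 30.9], [1.5, -3.3, 31.0], [1.5, -3.3, 30.9]] "rot": [[-0.0, -0.1, 2.3], [-0.1, -0.1, 2.4], [0.0, -0.1, 2.3], [-0.0, -0.1, 2.3], [-0.0, -0.1, 2.4], [-0.1, -0.2, 2.3], [0.0, -0.1, 2.3], [-0.0, -0.1, 2.4]]
"linear": [[1.3, -3.4, 30.9], [1.3, -3.5, 30.8], [1.2, -3.5, 30.9], [1.1, -3.6, 30.9]] "rot": [[-0.0, -0.1, 2.3], [-0.1, -0.1, 2.3], [0.0, -0.1, 2.3], [-0.0, -0.1, 2.4]]
max 31.0 2.4
```

Request:
send_rows(linear=[[0,-15,0],[0,-30,0],[0,-35,0],[0,-35,0]], rot=[[0,0,0],[0,0,0],[0,0,0],[0,0,0]], grip=[1,1,1,1])

```text
t: 16.02
eef_pos: [0.4997, -0.26, 0.1387]
eef_rot: [-0.707, 0.707, -0.016, 0.015]
contact_force: [1.5, -0.0, -2.2]
finger_gap: 0.0212
```

Request:
send_rows(linear=[[2,-4,31],[2,-3,31],[2,-3,31],[1.6,-3,31],[1.6,-3,31],[1.5,-3,31],[1.5,-3.3,31],[1.5,-3.3,31]], rot=[[0,-0.1,2.3],[-0.1,-0.1,2.4],[0,-0.1,2.3],[0,-0.1,2.3],[0,-0.1,2.4],[0,-0.2,2.3],[0,-0.1,2.3],[0,-0.1,2.4]], grip=[1,1,1,1,1,1,1,1])

```text
t: 17.02
eef_pos: [0.5261, -0.0119, 0.1611]
eef_rot: [0.699, -0.696, 0.125, 0.106]
contact_force: [0.5, 0.3, -2.2]
finger_gap: 0.0211
```

Request:
send_rows(linear=[[1.3,-3.5,31],[1.3,-3.5,31],[1.2,-3.5,31],[1.1,-3.5,27],[0,0,0],[0,0,0],[0,0,0]], rot=[[0,-0.1,2.3],[-0.1,-0.1,2.3],[0,-0.1,2.3],[0,-0.1,2.4],[0,0,0],[0,0,0],[0,0,0]], grip=[1,1,1,1,1,1,1])

```text
t: 17.9
eef_pos: [0.5387, 0.1056, 0.1718]
eef_rot: [0.688, -0.684, 0.179, 0.164]
contact_force: [-0.2, 0.1, -2.2]
finger_gap: 0.0216
```

```bash
python3 st.py
python3 - <<'E'
from h import *
p,r=tool(); print(delta(I2W(0,-65,25),RT))
c=ctrl.camera_params("wrist"); im=ctrl.snapshot("wrist"); cv2.imwrite("pics/w7.png",im[:,:,::-1]); np.save("w7.npy",c,allow_pickle=True)
pts=[(-48,-18,30),(-48,18,30),(-48,18,0),(-48,-18,0),(-32,-12,30),(-32,12,30)]
uv=proj(c,[p+r.apply(np.array([x,-(z-16.5),y])/1e3) for x,y,z in pts]); print(uv.round(1).tolist())
ui=proj(c,[I2W(*q) for q in [(-51,-85.5,0),(-51,-44.5,0)]]); print(ui.round(1).tolist())
b=cv2.resize(im[40:300,180:500],None,fx=2.3,fy=2.3,interpolation=cv2.INTER_CUBIC)[:,:,::-1].copy()
for u in list(uv)+list(ui): cv2.drawMarker(b,tuple(np.round((u-[180,40])*2.3).astype(int).tolist()),(0,0,255),0,9,1)
cv2.imwrite("pics/w7b.png",b)
E
```

```text
t 17.9 F insert [ 0.9  0.1 -2. ] M [ 0.03 -0.68  0.01] gap 0.0216 tcp insert [  2.1 -69.2  76.7] rot [0.11 0.11 0.02] q [-0.43  0.76  0.35  1.47 -0.3   1.46  1.55]
(array([-2.0399, 51.7216,  4.1264]), array([-0.1096, -0.1079, -0.022 ]))
[[272.7, 156.3], [371.3, 156.2], [362.1, 145.0], [281.3, 145.1], [290.2, 198.4], [353.7, 198.3]]
[[294.0, 123.2], [361.9, 123.0]]
```

View pics/w7b.png

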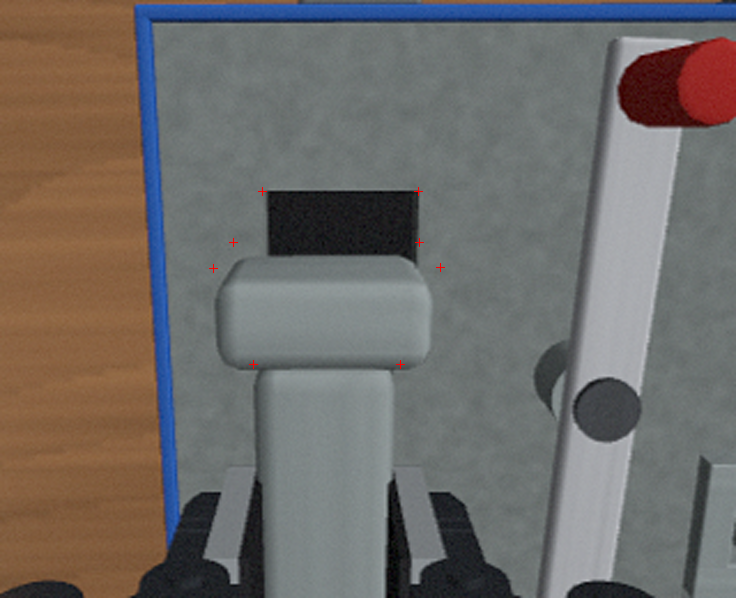

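Cutout centre (column 342) and rest centre (324) need a shift of about 5 mm left in the insert frame and 2.5 mm back. The end faces look square.

Request:
send_rows(linear=[[-1.3,12,2.5],[-1.3,15,2.4],[0,15,0],[0,9,0],[0,0,0],[0,0,0],[0,0,0]], rot=[[-0.1,-0.1,0],[0,0,0],[0,0,0],[0,0,0],[0,0,0],[0,0,0],[0,0,0]], grip=[1,1,1,1,1,1,1])

```text
t: 18.82
eef_pos: [0.5131, 0.1123, 0.1279]
eef_rot: [0.688, -0.684, 0.177, 0.165]
contact_force: [0.1, 0.4, -1.7]
finger_gap: 0.0216
```

```bash
python3 st.py
```

```text
t 18.825 F insert [ 0.8  0.4 -1.4] M [-0.01 -0.66 -0.02] gap 0.0216 tcp insert [ -0.1 -63.   25.9] rot [ 0.02 -0.1  -0.  ] q [-0.44  0.77  0.33  1.56 -0.31  1.35  1.56]
```

Request:
send_rows(linear=[[-0.3,3,-1.3],[0,2,0],[0,0,0],[0,0,0]], rot=[[0,0.1,0],[0,0,0],[0,0,0],[0,0,0]], grip=[1,1,1,1])

```text
t: 19.32
eef_pos: [0.51, 0.1111, 0.1233]
eef_rot: [0.688, -0.684, 0.178, 0.165]
contact_force: [-0.4, 0.6, -2.1]
finger_gap: 0.0215
```

```bash
python3 st.py
```

```text
t 19.325 F insert [ 0.6  0.6 -2. ] M [-0.03 -0.68  0.07] gap 0.0215 tcp insert [ -0.6 -64.2  20.4] rot [ 0.01 -0.01  0.05] q [-0.44  0.77  0.33  1.57 -0.31  1.34  1.56]
```

Request:
send_rows(linear=[[0,3,0],[0,3,0],[0,3,0],[0,3,0],[0,0,0]], rot=[[0,0,0],[0,0,0],[0,0,0],[0,0,0],[0,0,0]], grip=[1,1,1,1,1])

```text
t: 19.95
eef_pos: [0.506, 0.1109, 0.114]
eef_rot: [0.688, -0.684, 0.177, 0.163]
contact_force: [3.8, -1.1, 6.3]
finger_gap: 0.0213
```

```bash
python3 st.py
```

```text
t 19.95 F insert [ 0.4 -1.   7.3] M [-0.21 -0.37 -0.02] gap 0.0213 tcp insert [  0.2 -64.5  10.3] rot [ 0.03  0.   -0.14] q [-0.44  0.78  0.33  1.59 -0.32  1.31  1.56]
```

Request:
send_rows(linear=[[0,2,0],[0,2,0],[0,2,0],[0,2,0],[0,0,0]], rot=[[0,0,0],[0,0,0],[0,0,0],[0,0,0],[0,0,0]], grip=[1,1,1,1,1])

```text
t: 20.58
eef_pos: [0.5026, 0.111, 0.1065]
eef_rot: [0.688, -0.685, 0.177, 0.163]
contact_force: [4.6, -1.4, 5.3]
finger_gap: 0.0215
```

```bash
python3 st.py
```

```text
t 20.575 F insert [ 1.6 -1.3  6.8] M [-0.19 -0.93 -0.  ] gap 0.0215 tcp insert [  0.7 -64.5   2.1] rot [ 0.03  0.01 -0.2 ] q [-0.45  0.78  0.33  1.6  -0.32  1.3   1.57]
```

Request:
send_rows(linear=[[0,1.5,0],[0,1.5,0],[0,1,0],[0,0,0]], rot=[[0,0,0],[0,0,0],[0,0,0],[0,0,0]], grip=[1,1,1,1])

```text
t: 21.08
eef_pos: [0.5027, 0.111, 0.1065]
eef_rot: [0.689, -0.684, 0.176, 0.162]
contact_force: [7.5, -1.2, 28.9]
finger_gap: 0.0216
```

```bash
python3 st.py
```

```text
t 21.075 F insert [-7.  -1.1 29.1] M [-0.4   1.1   0.01] gap 0.0216 tcp insert [  0.8 -64.5   2.1] rot [ 0.09 -0.01 -0.35] q [-0.45  0.78  0.33  1.6  -0.32  1.29  1.57]
```

Request:
send_rows(linear=[[0,-2,0],[0,-1,0],[0,0,0],[0,0,0],[0,-5,0],[0,-25,0],[0,-25,0],[0,-25,0]], rot=[[0,0,0],[0,0,0],[0,0,0],[0,0,0],[0,0,0],[0,0,0],[0,0,0],[0,0,0]], grip=[1,0.1,-0.05,-0.05,-0.05,-0.05,-0.05,-0.05])

```text
t: 22.08
eef_pos: [0.5381, 0.1105, 0.1762]
eef_rot: [0.688, -0.684, 0.178, 0.165]
contact_force: [0.4, 0.7, -1.1]
finger_gap: 0.045
```

Request:
send_rows(linear=[[0,-15,0],[0,0,0],[0,0,0]], rot=[[0,0,0],[0,0,0],[0,0,0]], grip=[-0.05,-0.05,-0.05])

```text
t: 22.45
eef_pos: [0.544, 0.1104, 0.1878]
eef_rot: [0.688, -0.684, 0.179, 0.165]
contact_force: [-0.1, -0.3, -0.9]
finger_gap: 0.0451
```

```bash
python3 st.py
python3 - <<'E'
from h import *
c=ctrl.camera_params("wrist"); im=ctrl.snapshot("wrist"); cv2.imwrite("pics/w8.png",im[:,:,::-1]); np.save("w8.npy",c,allow_pickle=True)
ui=proj(c,[I2W(x,y-65,z-14) for x,y,z in [(-48,-18,30),(-48,18,30),(48,18,30),(48,-18,30),(-32,-12,30),(-32,12,30),(32,12,30),(32,-12,30)]])
b=cv2.resize(im,(800,500),interpolation=cv2.INTER_CUBIC)[:,:,::-1].copy()
for u in ui: cv2.drawMarker(b,tuple(np.round(u*1.25).astype(int).tolist()),(0,0,255),0,9,1)
cv2.imwrite("pics/w8b.png",b)
def peg(n,uv):
    o,d=ray(np.load(n,allow_pickle=True).item(),uv); a=W2I(o); e=Ri.inv().apply(d)*1e3; q=a+e*(60-a[2])/e[2]; return q
print("peg w5",peg("w5.npy",(209.5,112.7)))
# red blob silhouettes
hsv=cv2.cvtColor(im[:,:,::-1].copy(),cv2.COLOR_BGR2HSV); m=((hsv[...,0]<8)|(hsv[...,0]>172))&(hsv[...,1]>170)&(hsv[...,2]>60); print("red bbox",np.argwhere(m).min(0),np.argwhere(m).max(0),m.sum())
E
```

```text
t 22.45 F insert [ 0.3 -0.3 -0.9] M [ 0.08 -0.45 -0.02] gap 0.0451 tcp insert [ -0.9 -64.3  93.3] rot [ 0.   -0.    0.15] q [-0.43  0.75  0.35  1.44 -0.3   1.5   1.54]
peg w5 [-75.677    5.1868  60.    ]
red bbox [ 68 430] [101 479] 1293
```

View pics/w8b.png

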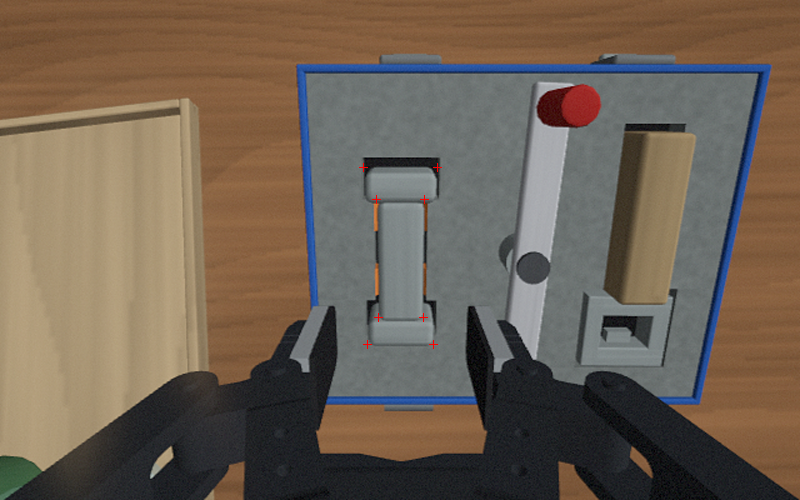

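The rest is home, matching the model markers (rows 166–345, columns 365–437). The peg top is at about (578,105). Now the peg position from its silhouette.

Run:
```python
from h import *
a=np.linspace(0,2*np.pi,60)
for n,f in(("w5.npy","w5"),("w8.npy","w8"),("w7.npy","w7"),("w1.npy","w1")):
    c=np.load(n,allow_pickle=True).item(); im=cv2.imread(f"pics/{f}.png"); hsv=cv2.cvtColor(im,cv2.COLOR_BGR2HSV)
    m=((hsv[...,0]<8)|(hsv[...,0]>172))&(hsv[...,1]>150)&(hsv[...,2]>50); w=np.argwhere(m); w=w[(w[:,0]<300)]; 
    def mask(q,th=None):
        P=np.vstack([[I2W(q[0]+8*np.cos(t),q[1]+8*np.sin(t),z) for t in a] for z in(27,60)]); u=proj(c,P); M=np.zeros(m.shape,np.uint8); cv2.fillConvexPoly(M,cv2.convexHull(np.round(u*16).astype(np.int32)),1,shift=4); return M>0
    best=max(((m&mask((x,y))).sum()/(m|mask((x,y))).sum(),x,y) for x in np.arange(-80,-70,1.) for y in np.arange(-2,9,1.)); print(f,w.min(0),w.max(0),best)
p,r=tool(); print(delta(I2W(-75,4,75),RT))
```

```text
w5 [ 98 193] [127 234] (np.float64(0.8281519861830743), np.float64(-75.0), np.float64(4.0))
w8 [ 67 430] [101 479] (np.float64(0.8395291201982652), np.float64(-75.0), np.float64(2.0))
w7 [ 56 449] [ 94 508] (np.float64(0.8512941176470589), np.float64(-75.0), np.float64(2.0))
w1 [171 521] [209 556] (np.float64(0.8592592592592593), np.float64(-74.0), np.float64(5.0))
(array([-73.9272,  18.4018,  68.2536]), array([ 0.0032,  0.0006, -0.165 ]))
```

Request:
send_rows(linear=[[-15,0,14],[-25,0,22],[-22,0,20],[-12,0,12],[0,10,0],[0,0,0],[0,0,0]], rot=[[0,0,-0.2],[0,0,0],[0,0,0],[0,0,0],[0,0,0],[0,0,0],[0,0,0]], grip=[-0.05,-0.05,-0.05,-0.05,-0.05,-0.05,-0.05])

```text
t: 23.38
eef_pos: [0.4764, 0.1787, 0.2139]
eef_rot: [0.688, -0.685, 0.178, 0.163]
contact_force: [0.1, -0.1, 0.3]
finger_gap: 0.0448
```

```bash
python3 st.py; python3 -c "
from h import *
print(delta(I2W(-75,3.3,33),RT))"
```

```text
t 23.375 F insert [-0.1 -0.1  0.3] M [-0.01 -0.49  0.01] gap 0.0448 tcp insert [-74.    2.7  83.9] rot [-0.    0.11 -0.12] q [-0.56  0.63  0.33  1.58 -0.32  1.45  1.42]
(array([-1.0626, 50.9462,  0.62  ]), array([ 0.0026, -0.106 ,  0.1216]))
```

Over the peg; descend around it and close gently.

Request:
send_rows(linear=[[-1,15,0.6],[0,18,0],[0,17,0],[0,0,0],[0,0,0],[0,0,0],[0,0,0]], rot=[[0,-0.1,0.1],[0,0,0],[0,0,0],[0,0,0],[0,0,0],[0,0,0],[0,0,0]], grip=[-0.05,-0.05,-0.05,-0.05,1,1,1], newtons=25)

```text
t: 24.25
eef_pos: [0.4524, 0.1808, 0.1712]
eef_rot: [0.688, -0.684, 0.176, 0.164]
contact_force: [1.0, -0.4, 2.1]
finger_gap: 0.0149
```

```bash
python3 st.py
```

```text
t 24.25 F insert [-0.1 -0.3  2.4] M [-0.02 -0.51 -0.06] gap 0.0149 tcp insert [-75.1   4.4  35. ] rot [ 0.03 -0.1  -0.13] q [-0.57  0.64  0.32  1.67 -0.33  1.35  1.44]
```

Run:
```python
import numpy as np
th=np.r_[-.06,-.0,.1,.22,.35,.48,.61,.74,.87,1.0,1.12,1.24,1.35,1.44,1.51,1.57]
P=-75*np.c_[np.cos(th),np.sin(th)]; D=np.diff(P,axis=0).round(1); print(len(D),[[a,0,b] for a,b in D.tolist()])
```

```text
15 [[-0.1, 0, -4.5], [0.4, 0, -7.5], [1.4, 0, -8.9], [2.7, 0, -9.4], [3.9, 0, -8.9], [5.1, 0, -8.3], [6.1, 0, -7.6], [7.0, 0, -6.8], [7.8, 0, -5.8], [7.8, 0, -4.4], [8.3, 0, -3.4], [7.9, 0, -2.2], [6.6, 0, -1.2], [5.2, 0, -0.5], [4.5, 0, -0.1]]
```

Request:
send_rows(linear=[[0,0,-4.5],[0.4,0,-7.5],[1.4,0,-9],[2.7,0,-9.4],[4,0,-9],[5,0,-8.3],[6,0,-7.6],[0,0,0]], rot=[[0,0,0],[0,0,0],[0,0,0],[0,0,0],[0,0,0],[0,0,0],[0,0,0],[0,0,0]], grip=[1,1,1,1,1,1,1,1])

```text
t: 25.25
eef_pos: [0.469, 0.1245, 0.1614]
eef_rot: [0.688, -0.684, 0.177, 0.164]
contact_force: [2.5, 1.9, 4.1]
finger_gap: 0.0147
```

```bash
python3 st.py
```

```text
t 25.25 F insert [0.3 2.  4.8] M [ 0.27 -0.72  0.06] gap 0.0147 tcp insert [-55.  -51.7  34.7] rot [ 0.02 -0.04 -0.15] q [-0.5   0.66  0.34  1.67 -0.3   1.34  1.52]
```

Request:
send_rows(linear=[[7,0,-6.8],[7.8,0,-5.8],[7.8,0,-4.4],[8.3,0,-3.4],[8,0,-2.2],[6.6,0,-1.2],[0,0,0]], rot=[[0,0,0],[0,0,0],[0,0,0],[0,0,0],[0,0,0],[0,0,0],[0,0,0]], grip=[1,1,1,1,1,1,1])

```text
t: 26.12
eef_pos: [0.5082, 0.1015, 0.1401]
eef_rot: [0.688, -0.684, 0.177, 0.165]
contact_force: [1.9, 3.9, 5.0]
finger_gap: 0.0152
```

```bash
python3 st.py
```

```text
t 26.125 F insert [-0.7  3.9  5.2] M [ 0.75 -0.42  0.18] gap 0.0152 tcp insert [-10.  -73.9  34.4] rot [ 0.05 -0.16 -0.05] q [-0.44  0.75  0.34  1.58 -0.3   1.36  1.57]
```

Request:
send_rows(linear=[[4,0,0],[4,0,0],[3,0,0],[1,0,0],[0,0,0],[0,0,0]], rot=[[0,0,0],[0,0,0],[0,0,0],[0,0,0],[0,0,0],[0,0,0]], grip=[1,1,1,1,1,1])

```text
t: 26.88
eef_pos: [0.5178, 0.1004, 0.1349]
eef_rot: [0.688, -0.684, 0.177, 0.166]
contact_force: [0.1, 1.8, 7.3]
finger_gap: 0.0149
```

```bash
python3 st.py
```

```text
t 26.875 F insert [-3.3  1.8  6.5] M [0.28 0.24 0.26] gap 0.0149 tcp insert [  1.  -74.8  34.4] rot [-0.02 -0.14  0.05] q [-0.43  0.77  0.34  1.55 -0.31  1.37  1.57]
```

Request:
send_rows(linear=[[1.5,0,0],[1.5,0,0],[0,0,0],[0,0,0]], rot=[[0,0,0],[0,0,0],[0,0,0],[0,0,0]], grip=[1,1,1,1])

```text
t: 27.38
eef_pos: [0.5194, 0.1004, 0.134]
eef_rot: [0.688, -0.684, 0.178, 0.166]
contact_force: [-3.0, 1.1, 11.5]
finger_gap: 0.0151
```

```bash
python3 st.py
```

```text
t 27.375 F insert [-8.1  1.1  8.7] M [0.27 1.22 0.09] gap 0.0151 tcp insert [  2.9 -74.8  34.3] rot [-0.01 -0.11  0.2 ] q [-0.43  0.77  0.34  1.54 -0.31  1.37  1.57]
```

Request:
send_rows(linear=[[1.5,0,0],[1.5,0,0],[0,0,0],[0,0,0]], rot=[[0,0,0],[0,0,0],[0,0,0],[0,0,0]], grip=[1,1,1,1])

```text
t: 27.88
eef_pos: [0.5196, 0.1004, 0.1337]
eef_rot: [0.687, -0.683, 0.18, 0.169]
contact_force: [-10.9, 0.7, 20.0]
finger_gap: 0.015
```

```bash
python3 st.py
```

```text
t 27.875 F insert [-19.    0.4  12.6] M [0.24 3.4  0.11] gap 0.015 tcp insert [  3.1 -74.8  34.2] rot [-0.   -0.12  0.57] q [-0.43  0.78  0.34  1.54 -0.31  1.38  1.57]
```

The bar is against its stop (position holds while force rises to 19 N). Relax, open, retreat.

Request:
send_rows(linear=[[-2,0,0],[0,0,0],[0,0,0],[0,0,0],[0,-10,0],[0,-25,0],[0,-35,0],[0,-35,0]], rot=[[0,0,0],[0,0,0],[0,0,0],[0,0,0],[0,0,0],[0,0,0],[0,0,0],[0,0,0]], grip=[1,0.3,0,-0.05,-0.05,-0.05,-0.05,-0.05])

```text
t: 28.88
eef_pos: [0.5719, 0.0993, 0.2269]
eef_rot: [0.688, -0.684, 0.177, 0.164]
contact_force: [-0.2, 0.3, 0.1]
finger_gap: 0.0448
```

Request:
send_rows(linear=[[-10,-20,0],[-20,-20,0],[-20,0,0],[0,0,0],[0,0,0],[0,0,0]], rot=[[0,0,0],[0,0,0],[0,0,0],[0,0,0],[0,0,0],[0,0,0]], grip=[-0.05,-0.05,-0.05,-0.05,-0.05,-0.05])

```text
t: 29.62
eef_pos: [0.5459, 0.0998, 0.2835]
eef_rot: [0.688, -0.684, 0.177, 0.165]
contact_force: [0.5, 1.2, -0.8]
finger_gap: 0.0448
```

```bash
python3 st.py
python3 - <<'E'
from h import *
ims=[]; MK=[]
c=ctrl.camera_params("wrist"); w=ctrl.snapshot("wrist"); 
bar=lambda th:[I2W(*(R.from_euler('z',th).apply([x,y,27]))) for x,y in[(-86,-9),(-86,9),(86,9),(86,-9)]]
b=cv2.resize(w,(800,500),interpolation=cv2.INTER_CUBIC)[:,:,::-1].copy()
for P in bar(1.5708)+[I2W(0,-75,60)]:
    cv2.drawMarker(b,tuple(np.round(proj(c,P)[0]*1.25).astype(int).tolist()),(0,0,255),0,9,1)
cs=ctrl.camera_params("side"); s=ctrl.snapshot("side"); cr=cv2.resize(s[130:330,240:440],None,fx=1.5,fy=1.5,interpolation=cv2.INTER_CUBIC)[:,:,::-1]
out=np.zeros((600,800,3),np.uint8); b2=cv2.resize(b,(500,312)); out[:312,:500]=b2; out[:300,500:800]=cr
ctr=proj(c,I2W(0,0,20))[0]; x0=int(np.clip(ctr[0]-160,0,320)); y0=int(np.clip(ctr[1]-60,0,280))
z=cv2.resize(b[int(y0*1.25):int(y0*1.25)+150,int(x0*1.25):int(x0*1.25)+400],(760,285),interpolation=cv2.INTER_CUBIC); out[314:599,:760]=z
cv2.imwrite("pics/final.png",out)
E
```

```text
t 29.625 F insert [ 0.8  1.2 -0.5] M [ 0.02 -0.48 -0.  ] gap 0.0448 tcp insert [-44.  -74.8 178.8] rot [-0.01 -0.09 -0.  ] q [-0.43  0.66  0.38  1.36 -0.27  1.66  1.53]
```

No more pictures can be viewed, so I'll check the keeper angle numerically from the peg and bar silhouettes.

Run:
```python
from h import *
a=np.linspace(0,2*np.pi,60)
def hull(c,P,sh):
    u=proj(c,P); M=np.zeros(sh,np.uint8); cv2.fillConvexPoly(M,cv2.convexHull(np.round(u*16).astype(np.int32)),1,shift=4); return M>0
for n in("wrist","side","scene"):
    c=ctrl.camera_params(n); im=ctrl.snapshot(n); cv2.imwrite(f"pics/f_{n}.png",im[:,:,::-1]); hsv=cv2.cvtColor(im[:,:,::-1].copy(),cv2.COLOR_BGR2HSV)
    red=((hsv[...,0]<6)|(hsv[...,0]>173))&(hsv[...,1]>160)&(hsv[...,2]>50)
    box=hull(c,[I2W(x,y,z) for x in(-90,90) for y in(-110,110) for z in(0,65)],red.shape); red&=box
    grey=(hsv[...,1]<40)&(hsv[...,2]>145)&box
    res=[]
    for th in np.arange(1.3,1.75,.02):
        p=-75*np.array([np.cos(th),np.sin(th)]); M=hull(c,[I2W(p[0]+8*np.cos(t),p[1]+8*np.sin(t),z) for t in a for z in(27,60)],red.shape)
        B=hull(c,[I2W(*R.from_euler('z',th).apply([x,y,27])) for x in(-86,86) for y in(-9,9)],red.shape)&~M
        res.append((round(th,2),round((M&red).sum()/max(1,(M|red).sum()),3),round((B&grey).sum()/max(1,(B|grey).sum()),3)))
    print(n,red.sum(),grey.sum(),"best peg",max(res,key=lambda r:r[1]),"best bar",max(res,key=lambda r:r[2]))
    if n=="wrist":
        v=proj(c,[I2W(x,40,27) for x in(-9,9)]); print(v.round(1).tolist()); 
        m=np.argwhere(grey); 
        for y in(-50,-25,25,40,60):
            line=[I2W(x,y,27) for x in np.arange(-25,25.1,1)]; u=np.round(proj(c,line)).astype(int); ok=(u[:,1]<400)
            val=im[u[ok,1],u[ok,0]].mean(1).astype(int); print(y,val.tolist())
```

```text
wrist 477 3554 best peg (np.float64(1.56), np.float64(0.791), np.float64(0.666)) best bar (np.float64(1.58), np.float64(0.788), np.float64(0.675))
[[452.5, 219.2], [450.4, 238.4]]
-50 [111, 114, 112, 110, 109, 110, 106, 106, 113, 119, 116, 120, 116, 112, 149, 157, 181, 178, 169, 167, 171, 171, 169, 170, 165, 167, 169, 167, 167, 168, 163, 163, 160, 126, 114, 113, 109, 113, 112, 115, 117, 96, 5, 23, 17, 45, 48, 84, 96, 103, 108]
-25 [117, 113, 112, 115, 110, 115, 115, 111, 112, 115, 111, 108, 111, 120, 144, 157, 181, 180, 168, 171, 170, 170, 172, 170, 167, 171, 171, 170, 168, 165, 166, 163, 161, 106, 107, 113, 112, 110, 108, 87, 23, 27, 12, 28, 26, 15, 13, 20, 25, 2, 16]
25 [107, 108, 105, 112, 114, 111, 108, 112, 114, 110, 110, 107, 110, 111, 132, 151, 177, 179, 167, 168, 161, 162, 167, 166, 165, 162, 165, 165, 164, 161, 164, 161, 160, 106, 113, 111, 108, 110, 112, 116, 107, 108, 114, 109, 106, 109, 108, 109, 114, 116, 118]
40 [58, 58, 53, 58, 54, 45, 46, 55, 62, 57, 58, 51, 53, 57, 122, 153, 173, 177, 170, 167, 160, 162, 165, 168, 165, 160, 164, 163, 166, 161, 161, 162, 160, 86, 65, 60, 80, 110, 116, 119, 149, 132, 132, 128, 133, 134, 132, 130, 128, 130, 133]
60 [122, 121, 124, 121, 122, 119, 122, 119, 121, 120, 124, 123, 119, 123, 128, 151, 173, 176, 169, 168, 159, 163, 166, 167, 165, 163, 164, 162, 162, 160, 161, 164, 162, 112, 118, 117, 124, 122, 121, 122, 123, 119, 119, 112, 91, 138, 131, 127, 130, 131, 138]
side 64 1201 best peg (np.float64(1.54), np.float64(0.547), np.float64(0.229)) best bar (np.float64(1.66), np.float64(0.236), np.float64(0.273))
scene 31 372 best peg (np.float64(1.54), np.float64(0.365), np.float64(0.587)) best bar (np.float64(1.54), np.float64(0.365), np.float64(0.587))
```

```bash
python3 -c "
from plant import ctrl
print(ctrl.sign_off())"
```

```text
the job is handed in; nothing more can be done
None
```

I pressed the opener home first and then the rest, turned the keeper bar by its peg to its stop, opened the gripper and backed off. I handed the job in at about 30 s.

- **Parts:** each reached its floor with a firm push, about 21 N for the opener and 29 N for the rest. In the wrist pictures both outlines matched their home positions, and the bar passed over both without snagging.
- **Keeper:** the peg stopped moving while the force rose to 19 N, which I took as the stop. After release, the bar's edge in the wrist picture runs straight across the insert with no tilt (under 1 mm in 110 mm), and the peg and bar outlines give 1.56 to 1.58 rad. The gripper was well clear, with no contact force beyond noise.
- **Disagreements:** while holding the peg, the tool read 3 mm past its expected end position; I put this down to the tool's offset on the peg. The side and scene cameras gave 1.54 rad for the peg, from few pixels, and the bar fit in the side view was too poor to use (1.66 rad).
- **Not seen:** I had reached the picture limit, so the final state was checked by numbers only. The bottle and glasses were not checked at the end; I kept the arm clear of them and saw no unexpected contact force.

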